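# Set up the sugar warmer and lift off its outer lid

### The job

Set up the little sugar warmer: seat the steel cup by its foot plate fully home over the two brass pegs of the grey warmer, then carry the nested pair of lids by the black knob and lower them together onto the cup, letting go of each only once it is down. Then lift the copper outer lid alone by its collar, level, leaving the steel inner lid seated and undisturbed, and finish with it held motionless about 10 cm above the inner lid, clear of everything. Keep the inner lid covered until it is on the cup, and do not disturb the other things on the table.

Things in the scene. Friction and masses are not known exactly. Their poses are not given: they have to be found in the camera images.
- warmer: fixed grey warmer, 100 (x) x 130 (y) x 30 mm high, flat top with a black disc painted in the middle; origin at the centre of its underside, z up, yaw within 0.5 rad of the world axes. Two upright brass pegs, 10 mm in diameter, stand on the top at x = 0, y = +45 and -45 mm, 22 mm tall, the last 6 mm tapered to 4 mm. It, the cup and the pair of lids swap places between runs
- warmer_seat (a point): centre of the warmer's top face, midway between the pegs, 30 mm above the warmer's origin: where the cup's origin comes to rest; same axes as the warmer
- cup: loose steel cup on a dark foot plate, about 350 g; origin at the centre of the underside, z up. Plate 70 (x) x 120 (y) x 8 mm with two 14 mm through holes at x = 0, y = +45 and -45 mm that fit over the pegs (a half turn fits too). Round straight body 64 mm in outer diameter, to be gripped from above; starts on the table, yaw within 0.5 rad
- cup_rim (a point): centre of the cup's mouth, level with its rim, 80 mm above the cup's origin; mouth 56 mm, wall 4 mm thick
- inner_lid: loose steel inner lid, round, about 160 g; origin at the centre of its underside, z up. Plug 52 mm in diameter from z = 0 to 10 mm (lowest 4 mm tapered to 44 mm) drops into the cup's mouth; flange 64 mm in diameter, z = 10 to 14 mm, rests on the rim, so seated it is 70 mm above the cup's origin. Starts standing on the table on its plug, outer lid on top
- knob_top (a point): top of the inner lid's upright black knob (18 mm in diameter), 68 mm above the inner lid's origin. The knob rises through the outer lid and stands out 28 mm above its collar; gripped there from above, it lifts both lids
- outer_lid: loose copper outer lid, round, about 140 g, resting on the inner lid's flange with 3 mm of sideways play; origin at the centre of its disc's underside, 14 mm above the inner lid's origin when nested, z up. Disc 76 mm in diameter, 4 mm thick, 26 mm hole; a skirt (70 mm inside) hangs 8 mm below the disc's underside
- collar_top (a point): centre of the top of the outer lid's upright round collar, 26 mm above the outer lid's origin. Collar 44 mm in outer diameter, 22 mm tall above the disc; gripped from above with the inner lid's knob between the fingers (knob top 28 mm above this point when nested), it lifts the outer lid alone
- sugar_rose: bystander: pink rigid sugar rose on a green foot, 45 mm across, 35 mm high; stands between the task's places; origin at the centre of its underside
- colour_jar: bystander: small red jar with a white cap, 38 mm across, 50 mm high; stands between the task's places; origin at the centre of its underside
- mould: bystander: flat orange mould block with six round pockets, 100 x 140 x 18 mm, at the back; origin at the centre of its underside
- cup_stack: bystander: stack of plain steel cups without a foot plate, 66 mm across, about 95 mm high, at the back left; not the cup of this job; origin at the centre of its underside
- bowl: bystander: white bowl, 110 mm across, 45 mm high, at the back; origin at the centre of its underside
- syrup_bottle: bystander: amber bottle with a black cap, 52 mm across, 130 mm high, at the back right; origin at the centre of its underside

How it is judged (in metres and radians):
On the way, in this order (a step that is already met when the one before it is completed fails the run):
1. the cup is down over the pegs (within 6 mm of home) while the fingers still hold it (horizontal distance between cup and warmer_seat below 0.005 m and z of cup in the frame of warmer between 0.026 and 0.036 m and angle between the y axis of cup and the y axis of warmer, either way round below 0.1 rad and angle between cup's own z axis and vertical below 0.08 rad and contact force between the fingers and cup above 0.5 N), for 0.05 s.
2. the cup is fully home on the pegs and let go (horizontal distance between cup and warmer_seat below 0.005 m and z of cup in the frame of warmer between 0.026 and 0.033 m and angle between the y axis of cup and the y axis of warmer, either way round below 0.1 rad and angle between cup's own z axis and vertical below 0.08 rad and contact force between the fingers and cup below 0.1 N), for 0.1 s.
3. both lids, nested, are down on the cup (within 6 mm of home) while the fingers still hold the knob (horizontal distance between cup and warmer_seat below 0.005 m and z of cup in the frame of warmer between 0.026 and 0.033 m and angle between the y axis of cup and the y axis of warmer, either way round below 0.1 rad and angle between each of cup, inner_lid's own z axis and vertical below 0.08 rad and z of inner_lid in the frame of cup between 0.066 and 0.076 m and horizontal distance between inner_lid and cup below 0.006 m and z of outer_lid in the frame of inner_lid between 0.01 and 0.018 m and horizontal distance between outer_lid and inner_lid below 0.007 m and contact force between the fingers and inner_lid above 0.5 N), for 0.05 s.
4. both lids sit fully home on the cup and the knob is let go (horizontal distance between cup and warmer_seat below 0.005 m and z of cup in the frame of warmer between 0.026 and 0.033 m and angle between the y axis of cup and the y axis of warmer, either way round below 0.1 rad and angle between each of cup, inner_lid's own z axis and vertical below 0.08 rad and z of inner_lid in the frame of cup between 0.066 and 0.073 m and horizontal distance between inner_lid and cup below 0.006 m and z of outer_lid in the frame of inner_lid between 0.01 and 0.018 m and horizontal distance between outer_lid and inner_lid below 0.007 m and contact force between the fingers and inner_lid below 0.1 N), for 0.1 s.
At the end, for the whole second after the job is handed in: Fingers grip the outer lid (over 1 N), still, level within 0.25 rad, 60 mm or more above its nested place, its origin over 160 mm high, touching no other part. Inner lid untouched, home on the cup (3 mm high, 6 mm sideways); cup home on the warmer (3 mm, 5 mm, 0.1 rad); tilts under 0.08 rad (horizontal distance between cup and warmer_seat below 0.005 m and z of cup in the frame of warmer between 0.026 and 0.033 m and angle between the y axis of cup and the y axis of warmer, either way round below 0.1 rad and angle between each of cup, inner_lid's own z axis and vertical below 0.08 rad and z of inner_lid in the frame of cup between 0.066 and 0.073 m and horizontal distance between inner_lid and cup below 0.006 m and z of outer_lid in the frame of inner_lid above 0.074 m and height (world z) of outer_lid above 0.16 m and angle between outer_lid's own z axis and vertical below 0.25 rad and linear speed of outer_lid below 0.03 m/s and contact force between the fingers and outer_lid above 1 N and contact force between the fingers and inner_lid below 0.1 N and contact force between outer_lid and inner_lid below 0.05 N and contact force between outer_lid and cup below 0.05 N and contact force between outer_lid and warmer below 0.05 N and linear speed of inner_lid below 0.02 m/s); the arm keeps its last pose, push and grip.
It fails at once if the outer lid is apart from the inner lid (over 15 mm) while the inner lid is not seated on the cup (lids separated early, or the inner lid disturbed) (distance between outer_lid and inner_lid above 0.029 m and not (z of inner_lid in the frame of cup between 0.066 and 0.076 m and horizontal distance between inner_lid and cup below 0.006 m and angle between inner_lid's own z axis and vertical below 0.08 rad)).
It fails at once if a bystander is shifted by more than 30 mm or tipped (distance of any of sugar_rose, colour_jar, mould, cup_stack, bowl, syrup_bottle from where it was at the start of the episode above 0.03 m or angle between any of sugar_rose, colour_jar, mould, cup_stack, bowl, syrup_bottle's own z axis and vertical above 0.4 rad).
It also fails if it takes over 67 s, if anything falls off the work surface, if the arm or the gripper's body presses on something with over 40 N, if the wrist force passes 120 N, or if a joint passes its speed limit or range.

### The arm

A 6-joint arm with a two-finger parallel gripper is mounted at the origin on the work surface. World frame = base frame: x ahead of the robot, y to its left, z up, the work surface at z = 0. Lengths are in mm, angles in rad, forces in N, time in s.
With the tool pointing down it reaches from about 350 to 875 mm from the base axis. Payload 4.2 kg.
Tool frame: the origin (TCP) lies midway between the tips of the shut fingers; the grasp point (between the pads) lies 19 mm behind it (arm.hold_point_z is the distance from the TCP to the grasp point, in mm); z points along the fingers, y is the line along which they close (so a half turn about z gives the same grasp; the last joint's range is limited). The gripper opens to 85 mm and grips with 20 to 120 N. Pads are 22 mm wide; open, the fingers measure 114 mm over their backs; the gripper's body (76 mm by 85 mm) begins 54 mm behind the grasp point. The pads swing forward as they close: fully open they stand 13 mm farther back than shut.
Start: joints at [1.597, 0.385, 0.008, 0, -1.194, -0.259], TCP at [144.158, 608.126, 231.312] pointing down, gripper open.
Joint ranges: [-3.14, 3.14], [-1.21, 2.06], [-1.07, 1.41], [-3.16, 2.05], [-2.99, -0.16], [-3.1, 3.1]. Speed limits (rad/s): [2.79, 2.79, 3.14, 3.14, 3.14, 3.14].

### API

Orientations are given as a unit quaternion [x, y, z, w].
In Python, from bench import arm, vision gives the robot as it stands. The module is installed in compiled form; this text tells all that it offers.
- The arm moves only by the tool servo_tool, never from a script. Its argument "plan" is a list of rows, each a list of 7 numbers: the shift along the world's x, y, z each as a share of 300 mm, from -1 to 1, then the turn, a rotation vector about the world's x, y, z each as a share of 2 rad, from -1 to 1, then the opening, from 0 (shut) to 1 (fully open). A call has 1 to 20 rows; each row shifts and turns the commanded pose from where the row before left it; what a row does not reach is not made up. A row lasts 1/8 s, in which the tool goes at most 62.5 mm and 10.7 degrees, less where a joint would pass 70% of its speed; a pose out of reach is approached as far as the arm can. A call with a number of a shift or a turn outside -1 to 1 is refused whole. A call with a gripper value outside its range is refused whole. The fingers move at their own pace and stop on an object; the grip force is fixed at half the most. Time passes only in rows, so rows that do not move let the fingers close. It gives the time, the measured TCP pose, the force, the opening and the grip force at its end, in the units of the state.
- arm.read_state(): the state, without advancing time (a new reading comes with each control period).
- vision.get_image(name): name is "scene" or "top" or "wrist"; returns a dict with "image" (480x640x3 uint8, red, green, blue), "z_map" (480x640 float32, mm along the optical axis (not along the pixel's ray), 0 where there is no reading), "K" (3x3 intrinsics, pixels), "world_to_cam" (4x4, takes a point from world to camera coordinates); the wrist camera has in their place "mount" (4x4, takes a point from camera to tool coordinates, whose origin is the TCP and whose axes are the flange's). Camera axes: x right, y down, z forward; pixel columns grow to the right and rows downward; lengths in mm; the calibration is good to about 2 mm. A picture is of the moment at which its call begins: read the wrist's pose just before it.
- arm.job_done(): hands the job in; it is judged then, once.
The state is a dict: "clock": time; "joints": joint angles; "joint_vel": joint speeds; "joint_efforts": joint torques, N m; "position": TCP position; "ee_rot": TCP orientation; "contact_force": force on the tool from outside, world axes, zero at the start; "wrist_torque": the same for the moment, N m; "gripper_width": finger opening in mm; "grasp_force": force on a finger pad.
Only numpy, scipy, OpenCV 4.12 (cv2) and the standard library are available. Lean on these libraries where they do the work, as an engineer would, in place of code of your own. Each camera call takes 0.05 s, during which the arm holds its last target. There are 200 camera calls.

## Working session

There is one attempt and no reset: what is moved stays moved. The work goes in short steps, Python scripts to look and compute and a tool call to move; the robot and the scene stay as the last step left them, time stands still between calls to the robot, and variables do not carry over. Pictures are saved under pics/ and viewed, at most 12 in all, crops included, and the job is handed in when it is done.

Besides the shell and the picture viewer there is one more tool, called after ">>>" as name(argument=value, ...) on one line, values as JSON. servo_tool: Moves the arm, as the interface text tells. Its arguments: {"type":"object","properties":{"plan":{"type":"array"}},"required":["plan"]}

```bash
mkdir -p pics; cat > h.py <<'E'
import numpy as np, cv2
from scipy.spatial.transform import Rotation as R
from bench import arm, vision
def grab(n):
    s=arm.read_state(); d=vision.get_image(n)
    if n=='wrist':
        T=np.eye(4);T[:3,:3]=R.from_quat(s['ee_rot']).as_matrix();T[:3,3]=s['position']
        d['c2w']=T@d['mount']
    else: d['c2w']=np.linalg.inv(d['world_to_cam'])
    return d
def save(d,f): cv2.imwrite('pics/'+f,cv2.cvtColor(d['image'],cv2.COLOR_RGB2BGR))
def cloud(d):
    z=d['z_map'];v,u=np.mgrid[:480,:640];K=d['K']
    p=np.stack([(u-K[0,2])/K[0,0]*z,(v-K[1,2])/K[1,1]*z,z],-1)
    w=p@d['c2w'][:3,:3].T+d['c2w'][:3,3]; w[z==0]=np.nan
    return w
def ray(d,u,v):
    K=d['K'];r=np.array([(u-K[0,2])/K[0,0],(v-K[1,2])/K[1,1],1.]);return d['c2w'][:3,3],d['c2w'][:3,:3]@r
def onz(d,u,v,z):
    o,r=ray(d,u,v);return o+r*(z-o[2])/r[2]
def tri(a,b):
    A=[];B=[]
    for d,u,v in (a,b):
        o,r=ray(d,u,v);r=r/np.linalg.norm(r);P=np.eye(3)-np.outer(r,r);A.append(P);B.append(P@o)
    return np.linalg.solve(sum(A),sum(B))
E
python3 - <<'E'
from h import *
import pickle
t=grab('top');s=grab('scene');save(t,'top0.png');save(s,'scene0.png')
pickle.dump((t,s),open('v0.pkl','wb'))
print(arm.read_state()); print(t['c2w'].round(2),s['c2w'].round(2),t['K'])
E
```

```text
{'clock': 0.1, 'joints': array([ 1.59659814e+00,  3.85497522e-01,  6.77589960e-03, -4.51049850e-04,
       -1.19399135e+00, -2.58621222e-01]), 'joint_vel': array([ 0.00021972, -0.00255789,  0.00227796,  0.00296812,  0.00120472,
        0.00015089]), 'joint_efforts': array([-7.65693403e-04, -3.93319452e+01,  1.88928545e+01,  4.19801071e+00,
       -2.62125992e-03,  5.79714751e-06]), 'position': array([144.04645486, 607.64551452, 230.3230498 ]), 'ee_rot': array([ 9.93221896e-01, -1.16229530e-01, -7.16817843e-05,  9.78359213e-04]), 'contact_force': array([ 0.26189408, -0.32044661, -0.13030011]), 'wrist_torque': array([0.01650496, 0.00809267, 0.03052776]), 'grasp_force': 0.0, 'gripper_width': 85.48178620070439}
[[ 2.00000e-02 -9.90000e-01  1.30000e-01  3.91980e+02]
 [-1.00000e+00 -2.00000e-02  1.00000e-02 -9.22000e+00]
 [-0.00000e+00 -1.30000e-01 -9.90000e-01  1.52681e+03]
 [ 0.00000e+00  0.00000e+00  0.00000e+00  1.00000e+00]] [[ 8.8000e-01  3.6000e-01 -2.9000e-01  9.3729e+02]
 [ 4.7000e-01 -7.1000e-01  5.3000e-01 -6.0592e+02]
 [-1.0000e-02 -6.0000e-01 -8.0000e-01  1.0247e+03]
 [ 0.0000e+00  0.0000e+00  0.0000e+00  1.0000e+00]] [[580.99837335   0.         317.75963213]
 [  0.         580.99837335 234.78191775]
 [  0.           0.           1.        ]]
```

View pics/top0.png

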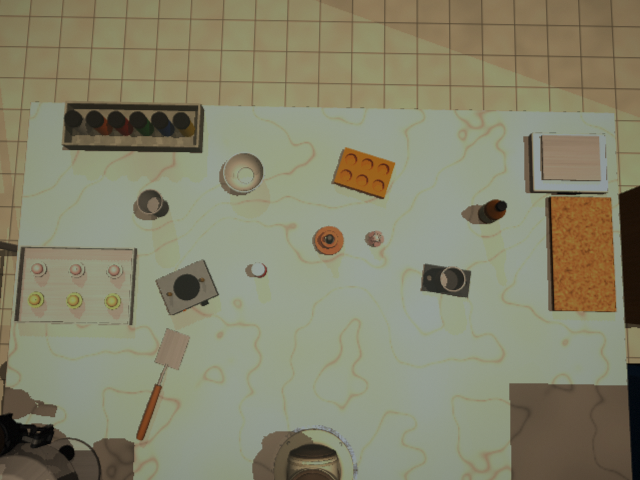

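View pics/scene0.png

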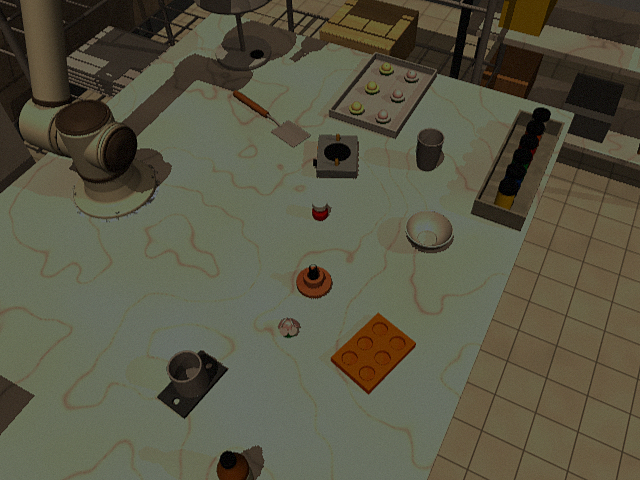

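The top view shows the warmer at (187,287), the lids at (329,240) and the cup at (452,280), with the rose at (374,239) and the jar at (258,270) between them. The scene view shows the same layout: warmer (337,157), lids (314,280), cup (190,380).

```bash
python3 - <<'E'
from h import *
import pickle
t,s=pickle.load(open('v0.pkl','rb'))
wt,ws=cloud(t),cloud(s)
for nm,(u,v),r in (('warmer',(187,287),110),('cup',(447,280),90),('lid',(329,240),60),('rose',(374,239),35),('jar',(258,270),35)):
    c=onz(t,u,v,25)
    for n,w in (('t',wt),('s',ws)):
        p=w.reshape(-1,3);p=p[(np.hypot(*(p[:,:2]-c[:2]).T)<r)&(p[:,2]>5)&(p[:,2]<160)]
        rect=cv2.minAreaRect(p[:,:2].astype(np.float32))
        print(nm,n,c.round(),len(p),'med',np.median(p,0).round(1),'zmax',np.sort(p[:,2])[-3:].round(),'rect',[np.round(x,1) for x in rect],np.histogram(p[:,2],bins=range(0,110,10))[0])
crops=[(t,187,287),(t,329,240),(t,447,280),(s,337,157),(s,314,280),(s,192,380)]
im=[cv2.resize(cv2.cvtColor(d['image'][v-42:v+42,u-44:u+44],cv2.COLOR_RGB2BGR),(264,252),interpolation=cv2.INTER_CUBIC) for d,u,v in crops]
cv2.imwrite('pics/c1.png',np.vstack([np.hstack(im[:3]),np.hstack(im[3:])]))
E
```

```text
warmer t [450. 336.  25.] 2239 med [449.7 335.3  28.9] zmax [52. 53. 53.] rect [array([451.1, 334.9]), array([215.5, 207.7]), np.float64(63.5)] [ 177   61 1144  833   20    4    0    0    0    0]
warmer s [450. 336.  25.] 1844 med [453.8 322.   31. ] zmax [52. 53. 57.] rect [array([449.6, 334.8]), array([209.3, 212.8]), np.float64(27.1)] [ 189  119  412 1089   27    8    0    0    0    0]
cup t [ 482. -334.   25.] 1243 med [ 481.7 -335.4   11.4] zmax [86. 87. 88.] rect [array([ 483.5, -337.4]), array([172. , 170.3]), np.float64(67.3)] [516 361  44  41  41  36  49  96  59   0]
cup s [ 482. -334.   25.] 2571 med [ 484.8 -339.3   15.2] zmax [85. 85. 85.] rect [array([ 478.8, -332.8]), array([174.8, 150.5]), np.float64(60.7)] [881 504 152 146 172 160 186 239 131   0]
lid t [580. -28.  25.] 673 med [577.6 -28.   19.1] zmax [70. 72. 74.] rect [array([577.6, -27.5]), array([105.9, 113.4]), np.float64(68.1)] [ 64 315 108  95  64   5  20   2   0   0]
lid s [580. -28.  25.] 933 med [586.1 -36.9  20.6] zmax [70. 70. 70.] rect [array([576.4, -30.4]), array([105.6, 112.1]), np.float64(25.8)] [ 57 357 193 132 135  22  36   1   0   0]
rose t [ 585. -145.   25.] 205 med [ 586.8 -147.7   23.4] zmax [40. 41. 41.] rect [array([ 585.2, -143.3]), array([65.8, 53.6]), np.float64(72.7)] [16 55 87 45  2  0  0  0  0  0]
rose s [ 585. -145.   25.] 319 med [ 590.9 -155.    24.6] zmax [39. 40. 41.] rect [array([ 584. , -145.4]), array([49.3, 51.2]), np.float64(72.9)] [ 21  74 138  85   1   0   0   0   0   0]
jar t [498. 154.  25.] 198 med [498.5 151.3  47.5] zmax [55. 57. 59.] rect [array([499.6, 156.2]), array([56.4, 48.7]), np.float64(78.5)] [ 20   6  20   3 102  47   0   0   0   0]
jar s [498. 154.  25.] 337 med [501.5 144.3  41.3] zmax [56. 56. 58.] rect [array([506., 148.]), array([52. , 47.1]), np.float64(4.8)] [ 28  48  63  25  69 104   0   0   0   0]
```

View pics/c1.png

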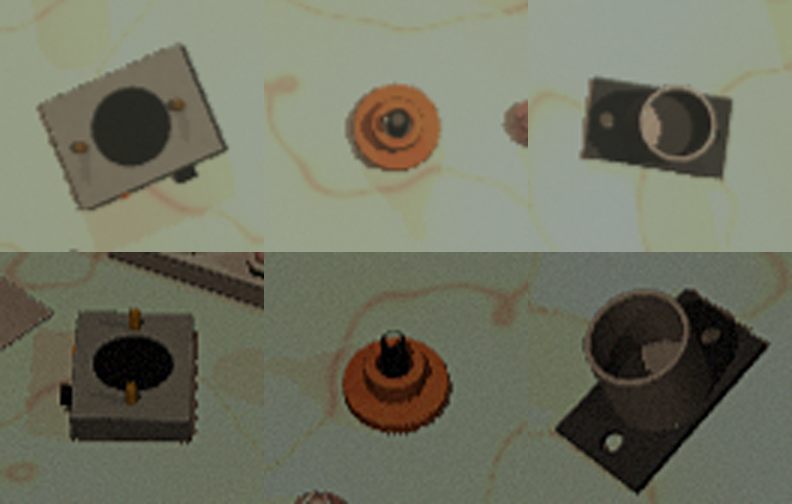

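Crops: pegs at top-crop (79,147) and (176,104), giving a warmer yaw of about +0.42. The cup plate's long edge runs from (592,78) to (733,98), giving a cup yaw of about -0.14. Next I'll check the wrist camera's geometry so I can plan close views.

```bash
python3 - <<'E'
from h import *
w=grab('wrist');print(w['mount'].round(3),w['K'].round(1),w['c2w'].round(3))
E
```

```text
[[-0.0000e+00 -9.5200e-01 -3.0700e-01  7.9923e+01]
 [ 1.0000e+00  0.0000e+00 -1.0000e-03  9.0000e-02]
 [ 1.0000e-03 -3.0700e-01  9.5200e-01 -1.4359e+02]
 [ 0.0000e+00  0.0000e+00  0.0000e+00  1.0000e+00]] [[379.5   0.  311.4]
 [  0.  379.5 243.6]
 [  0.    0.    1. ]] [[-2.31000e-01 -9.26000e-01 -2.99000e-01  2.21843e+02]
 [-9.73000e-01  2.20000e-01  7.00000e-02  5.89381e+02]
 [ 1.00000e-03  3.07000e-01 -9.52000e-01  3.73919e+02]
 [ 0.00000e+00  0.00000e+00  0.00000e+00  1.00000e+00]]
```

>>> servo_tool(plan=[[0.1,-0.08,0,0,0,0,1],[0.1,-0.08,0,0,0,0,1],[0.1,-0.08,0,0,0,0,1],[0.1,-0.08,0,0,0,0,1],[0.1,-0.08,0,0,0,0,1],[0.1,-0.08,0,0,0,0,1],[0.1,-0.08,0,0,0,0,1],[0.1,-0.08,0,0,0,0,1],[0.1,-0.08,0,0,0,0,1],[0.1,-0.08,0,0,0,0,1],[0,0,0,0,0,0,1],[0,0,0,0,0,0,1],[0,0,0,0,0,0,1]])

```text
clock: 1.78
position: [443.4, 368.8, 231.3]
ee_rot: [0.993, -0.115, -0.0, -0.0]
contact_force: [0.2, -0.4, 0.3]
gripper_width: 85.4
grasp_force: 0.0
```

```bash
python3 - <<'E'
from h import *
import pickle
w=grab('wrist');pickle.dump(w,open('wA.pkl','wb'));save(w,'wA.png');s=arm.read_state();print(s['position'],s['ee_rot'],s['joint_vel'].max())
E
```

```text
[443.43558767 368.80195392 231.321817  ] [ 9.93315580e-01 -1.15430307e-01 -5.16109730e-05 -2.42760788e-05] 0.0012726612245391447
```

>>> servo_tool(plan=[[0.05,-0.09,0,0,0,0,1],[0.05,-0.09,0,0,0,0,1],[0.05,-0.09,0,0,0,0,1],[0,0,0,0,0,0,1],[0,0,0,0,0,0,1],[0,0,0,0,0,0,1]])

```text
clock: 2.58
position: [488.7, 288.1, 231.3]
ee_rot: [0.993, -0.115, 0.0, -0.0]
contact_force: [-0.3, 0.3, -0.2]
gripper_width: 85.1
grasp_force: 0.0
```

```bash
python3 - <<'E'
from h import *
import pickle
w=grab('wrist');pickle.dump(w,open('wB.pkl','wb'));save(w,'wB.png');s=arm.read_state();print(s['position'],s['ee_rot'])
a=cv2.imread('pics/wA.png');b=cv2.imread('pics/wB.png')
cv2.imwrite('pics/wAB.png',np.vstack([a,b])[::1] if 0 else cv2.resize(np.hstack([a[:,100:540],b[:,100:540]]),(800,436),interpolation=cv2.INTER_AREA))
E
```

```text
[488.73205199 288.01929446 231.31390185] [ 9.93316671e-01 -1.15420911e-01  2.02497660e-05 -6.89415144e-05]
```

View pics/wAB.png

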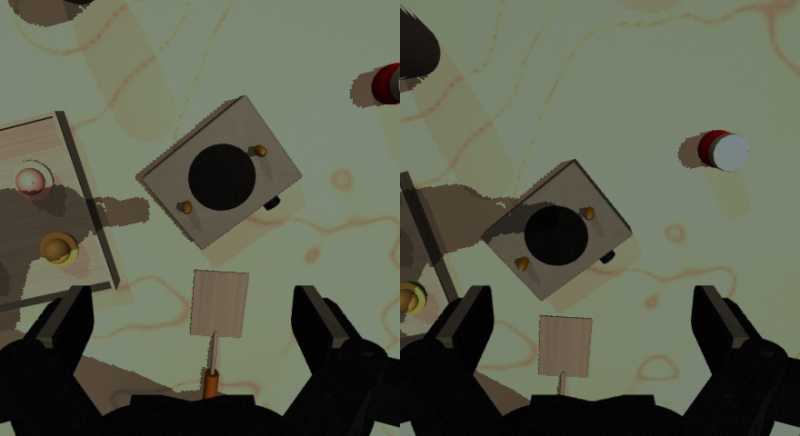

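The wrist views (A left, B right) show the black disc at (222,177) in A and (556,235) in B. The pegs are at (186,208)/(261,151) in A and (522,264)/(590,214) in B. I'll refine these with image code and triangulate.

```bash
python3 - <<'E'
from h import *
import pickle
A,B=[pickle.load(open(f'w{k}.pkl','rb')) for k in 'AB']
def comp(mask,u,v):
    n,l,st,c=cv2.connectedComponentsWithStats(mask.astype(np.uint8))
    i=min(range(1,n),key=lambda i:np.hypot(*(c[i]-[u,v]))-0.5*(st[i,4]>400)*0)
    return c[i],st[i]
res={}
for k,d,D,P in (('A',A,(344,195),((305,229),(387,166))),('B',B,(272,258),((234,290),(309,235)))):
    im=d['image'];hsv=cv2.cvtColor(im,cv2.COLOR_RGB2HSV)
    br=(hsv[...,1]>140)&(hsv[...,2]>60)&(hsv[...,0]<25)
    dk=im.max(2)<32
    dk=cv2.morphologyEx(dk.astype(np.uint8),cv2.MORPH_OPEN,np.ones((7,7)))
    c=cv2.findContours(dk,cv2.RETR_EXTERNAL,cv2.CHAIN_APPROX_NONE)[0]
    c=min(c,key=lambda q:np.hypot(*(q[:,0].mean(0)-D)))
    h=cv2.convexHull(c);e=cv2.fitEllipse(h);print(k,'disc',e)
    pg=[comp(br,*p) for p in P];print(pg)
    res[k]=(d,e[0],[p[0] for p in pg])
print('disc',tri((A,*res['A'][1]),(B,*res['B'][1])),onz(A,*res['A'][1],30),onz(B,*res['B'][1],30))
q=[tri((A,*res['A'][2][i]),(B,*res['B'][2][i])) for i in (0,1)];print('pegs',q,np.linalg.norm(q[0]-q[1]))
m=q[0]-q[1];print('mid',(q[0]+q[1])/2,'yaw',np.arctan2(-m[0],m[1]))
# plane heights by depth, gray top outline
for d in (A,B):
    w=cloud(d);p=w.reshape(-1,3);s=p[(abs(p[:,2]-30)<5)&(np.hypot(p[:,0]-450,p[:,1]-336)<95)]
    r=cv2.minAreaRect(s[:,:2].astype(np.float32));print('top',r,np.median(s[:,2]))
E
```

```text
A disc ((343.77069091796875, 194.67808532714844), (72.08894348144531, 74.13798522949219), 52.54829788208008)
[(array([306.37647059, 226.76470588]), array([302, 221,   9,  13,  85], dtype=int32)), (array([388.35849057, 164.1509434 ]), array([384, 160,  10,  11,  53], dtype=int32))]
B disc ((271.2674865722656, 258.7598571777344), (65.2866439819336, 70.1776351928711), 108.10299682617188)
[(array([235.49038462, 289.78846154]), array([230, 282,  12,  16, 104], dtype=int32)), (array([309.34615385, 233.69230769]), array([305, 227,   9,  14,  78], dtype=int32))]
disc [452.31373401 336.60564134  30.90119196] [452.01356588 336.50491248  30.        ] [452.13760925 336.83983512  30.        ]
pegs [array([433.56828126, 376.01193232,  42.55212815]), array([471.73304844, 294.20234956,  42.30820677])] 90.2741202272064
mid [452.65066485 335.10714094  42.43016746] yaw 0.4364962812396063
top ((446.8752136230469, 334.559326171875), (110.14656066894531, 130.19778442382812), 25.264907836914062) 30.962250727121926
top ((447.055419921875, 334.48638916015625), (109.93746948242188, 130.2716522216797), 25.219385147094727) 30.927016266844646
```

>>> servo_tool(plan=[[0.02,-0.17,0,0,0,0,1],[0.02,-0.17,0,0,0,0,1],[0.02,-0.17,0,0,0,0,1],[0.02,-0.17,0,0,0,0,1],[0.02,-0.17,0,0,0,0,1],[0.02,-0.17,0,0,0,0,1],[0,0,0,0,0,0,1],[0,0,0,0,0,0,1],[0,0,0,0,0,0,1]])

```text
clock: 3.75
position: [525.2, -17.7, 231.4]
ee_rot: [0.993, -0.115, 0.0, -0.0]
contact_force: [-0.3, -0.3, -0.0]
gripper_width: 85.7
grasp_force: 0.0
```

```bash
python3 - <<'E'
from h import *
import pickle
w=grab('wrist');pickle.dump(w,open('wC.pkl','wb'));save(w,'wC.png');s=arm.read_state();print(s['position'],s['ee_rot'])
E
```

```text
[525.21360747 -17.67596535 231.33770741] [ 9.93349638e-01 -1.15136839e-01  5.12670839e-05 -5.62304162e-05]
```

>>> servo_tool(plan=[[0.02,-0.13,0,0,0,0,1],[0.02,-0.13,0,0,0,0,1],[0,0,0,0,0,0,1],[0,0,0,0,0,0,1],[0,0,0,0,0,0,1]])

```text
clock: 4.42
position: [537.2, -95.8, 231.4]
ee_rot: [0.993, -0.115, 0.0, -0.0]
contact_force: [0.0, 0.1, 1.0]
gripper_width: 85.4
grasp_force: 0.0
```

```bash
python3 - <<'E'
from h import *
import pickle
w=grab('wrist');pickle.dump(w,open('wD.pkl','wb'));save(w,'wD.png');s=arm.read_state();print(s['position'],s['ee_rot'])
E
```

```text
[537.16859722 -95.8512737  231.41703874] [ 9.93327169e-01 -1.15330511e-01  6.72203313e-05 -6.38029292e-05]
```

>>> servo_tool(plan=[[-0.09,-0.16,0,0,0,0,1],[-0.09,-0.16,0,0,0,0,1],[-0.09,-0.16,0,0,0,0,1],[-0.09,-0.16,0,0,0,0,1],[0,0,0,0,0,0,1],[0,0,0,0,0,0,1],[0,0,0,0,0,0,1]])

```text
clock: 5.35
position: [429.9, -287.9, 231.4]
ee_rot: [0.993, -0.115, 0.0, -0.0]
contact_force: [0.0, 0.1, -0.6]
gripper_width: 85.5
grasp_force: 0.0
```

```bash
python3 - <<'E'
from h import *
import pickle
w=grab('wrist');pickle.dump(w,open('wE.pkl','wb'));save(w,'wE.png');s=arm.read_state();print(s['position'],s['ee_rot'])
E
```

```text
[ 429.89784538 -287.84790291  231.3693511 ] [ 9.93357901e-01 -1.15065504e-01  9.73392606e-05 -4.10525312e-06]
```

>>> servo_tool(plan=[[0,-0.13,0,0,0,0,1],[0,-0.13,0,0,0,0,1],[0,-0.13,0,0,0,0,1],[0,0,0,0,0,0,1],[0,0,0,0,0,0,1],[0,0,0,0,0,0,1]])

```text
clock: 6.15
position: [429.5, -404.7, 231.5]
ee_rot: [0.993, -0.115, 0.0, -0.0]
contact_force: [-0.3, -0.2, 0.7]
gripper_width: 85.4
grasp_force: 0.0
```

```bash
python3 - <<'E'
from h import *
import pickle
w=grab('wrist');pickle.dump(w,open('wF.pkl','wb'));save(w,'wF.png');s=arm.read_state();print(s['position'],s['ee_rot'])
im=[cv2.imread(f'pics/w{k}.png') for k in 'CDEF']
g=np.vstack([np.hstack(im[:2]),np.hstack(im[2:])])
cv2.imwrite('pics/CDEF.png',cv2.resize(g,(800,600),interpolation=cv2.INTER_AREA))
E
```

```text
[ 429.49298041 -404.84282725  231.62862998] [ 9.93327525e-01 -1.15327363e-01  1.64573976e-04  3.00934701e-05]
```

View pics/CDEF.png

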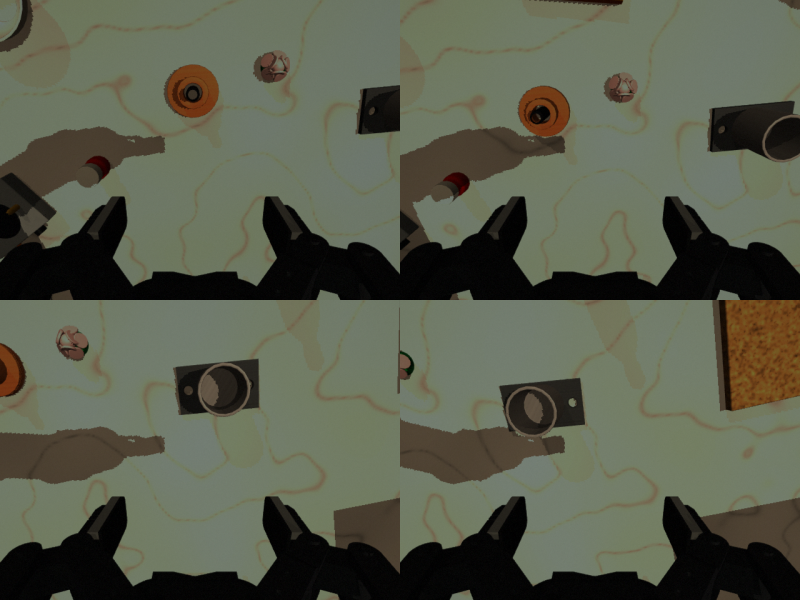

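C and D show the lids at about (192,92) and (543,111); E and F show the cup rim at about (224,390) and (530,411), with its plate and holes. Next I'll measure these using masks and two-view triangulation.

```bash
python3 - <<'E'
from h import *
import pickle
C,D,E,F=[pickle.load(open(f'w{k}.pkl','rb')) for k in 'CDEF']
def ell(mask):
    p=np.argwhere(mask)[:,::-1].astype(np.float32);return cv2.fitEllipse(cv2.convexHull(p)),len(p)
def near(d,c,r,z0,z1):
    w=cloud(d);return w,(np.hypot(w[...,0]-c[0],w[...,1]-c[1])<r)&(w[...,2]>z0)&(w[...,2]<z1)
e=[]
for d in (E,F):
    w,m=near(d,(482,-345),60,77,90);q,n=ell(m);e.append(q[0]);print('rim',q,n,'med z',np.median(w[m][:,2]))
    hull=cv2.convexHull(np.argwhere(m)[:,::-1].astype(np.float32))[:,0]
    pts=np.array([onz(d,u,v,81)[:2] for u,v in hull],np.float32);print('circle',cv2.minEnclosingCircle(pts), 'ell',cv2.fitEllipse(pts))
    w,m=near(d,(482,-335),100,5,12);r=cv2.minAreaRect(w[m][:,:2].astype(np.float32));print('plate',r,np.median(w[m][:,2]))
print('rim tri',tri((E,*e[0]),(F,*e[1])))
k=[];o=[]
for d in (C,D):
    w,m=near(d,(580,-28),30,62,80);k.append(np.argwhere(m)[:,::-1].mean(0));print('knob',k[-1],m.sum(),np.nanmedian(w[m],0))
    h=cv2.cvtColor(d['image'],cv2.COLOR_RGB2HSV);w,m=near(d,(580,-28),60,12,60);m&=(h[...,1]>120)
    q,n=ell(m);print('disc',q,n);o.append(q[0])
    hull=cv2.convexHull(np.argwhere(m)[:,::-1].astype(np.float32))[:,0]
    pts=np.array([onz(d,u,v,18)[:2] for u,v in hull],np.float32);print(cv2.fitEllipse(pts))
print('knob tri',tri((C,*k[0]),(D,*k[1])));print('disc tri',tri((C,*o[0]),(D,*o[1])))
E
```

```text
rim ((358.0262145996094, 142.9615478515625), (83.41218566894531, 87.57255554199219), 26.43491554260254) 1417 med z 80.65605165690118
circle ((483.58489990234375, -336.2120361328125), 31.715667724609375) ell ((483.5745849609375, -336.1735534667969), (63.021705627441406, 63.14701843261719), 4.8822922706604)
plate ((483.5093688964844, -336.33038330078125), (120.23951721191406, 70.08573150634766), 82.13847351074219) 8.916815226603887
rim ((209.98402404785156, 178.0625762939453), (79.41350555419922, 85.24295043945312), 133.76344299316406) 1389 med z 80.66823612789733
circle ((483.6453552246094, -336.8741455078125), 32.05036163330078) ell ((483.60595703125, -336.866943359375), (63.002960205078125, 63.765777587890625), 19.525253295898438)
plate ((483.44354248046875, -335.9968566894531), (120.65421295166016, 70.2937240600586), 82.11360168457031) 8.930097032728753
rim tri [ 484.48112308 -336.60470901   79.23316435]
knob [308.03539823 149.94690265] 226 [583.2905413  -28.52122262  67.29402859]
disc ((308.3899841308594, 145.23138427734375), (82.23587036132812, 84.91169738769531), 176.15728759765625) 4861
((582.1805419921875, -28.009973526000977), (75.02056884765625, 75.1834716796875), 101.52191925048828)
knob [219.94713656 186.42731278] 227 [583.4064702  -31.22873213  67.0839322 ]
disc ((230.71157836914062, 177.53404235839844), (78.869873046875, 82.98127746582031), 132.6605682373047) 4697
((582.2676391601562, -28.51038932800293), (74.99385070800781, 76.1969223022461), 17.68278694152832)
knob tri [582.1981075  -28.09674942  60.40449307]
disc tri [583.25768133 -28.2486829   15.65018013]
```

>>> servo_tool(plan=[[0.06,0.076,0,0,0,0,1],[0.06,0.076,0,0,0,0,1],[0.06,0.076,0,0,0,0,1],[0,0,-0.15,0,0,0,1],[0,0,-0.1,0,0,0,1],[0,0,0,0,0,0,1],[0,0,0,0,0,0,1]])

```text
clock: 7.08
position: [484.1, -337.7, 158.0]
ee_rot: [0.993, -0.116, 0.001, 0.001]
contact_force: [-0.7, 0.4, -0.6]
gripper_width: 85.4
grasp_force: 0.0
```

>>> servo_tool(plan=[[0,0.002,-0.12,0,0,0,1],[0,0.002,-0.12,0,0,0,1],[0,0,-0.12,0,0,0,1],[0,0,0,0,0,0,1],[0,0,0,0,0,0,1]])

```text
clock: 7.7
position: [484.9, -337.1, 50.7]
ee_rot: [0.993, -0.116, 0.002, 0.001]
contact_force: [0.7, 0.4, 0.4]
gripper_width: 85.2
grasp_force: 0.0
```

>>> servo_tool(plan=[[0,0,0,0,0,0,0],[0,0,0,0,0,0,0],[0,0,0,0,0,0,0],[0,0,0,0,0,0,0],[0,0,0,0,0,0,0],[0,0,0,0,0,0,0]])

```text
clock: 8.45
position: [484.7, -336.9, 51.1]
ee_rot: [0.993, -0.116, 0.002, 0.001]
contact_force: [-1.1, 1.1, 6.0]
gripper_width: 63.3
grasp_force: 65.2
```

>>> servo_tool(plan=[[0,0,0.04,0,0,0,0],[0,0,0.1,0,0,0,0],[0,0,0.1,0,0,0,0],[0,0,0.1,0,0,0,0],[0,0,0.1,0,0,0,0],[-0.007,0.1,0,0,0,0.02,0],[-0.007,0.16,0,0,0,0.02,0],[-0.007,0.16,0,0,0,0.02,0],[-0.007,0.16,0,0,0,0.02,0],[-0.007,0.16,0,0,0,0.02,0],[-0.007,0.16,0,0,0,0.02,0],[-0.007,0.16,0,0,0,0.02,0],[-0.007,0.16,0,0,0,0.02,0],[-0.007,0.16,0,0,0,0.02,0],[-0.007,0.16,0,0,0,0.02,0],[-0.007,0.16,0,0,0,0.02,0],[-0.007,0.16,0,0,0,0.02,0],[-0.007,0.16,0,0,0,0.02,0],[-0.007,0.16,0,0,0,0.02,0]])

```text
clock: 10.82
position: [453.0, 318.9, 180.7]
ee_rot: [0.987, 0.164, -0.0, -0.0]
contact_force: [1.1, 0.2, -3.0]
gripper_width: 63.0
grasp_force: 67.0
```

>>> servo_tool(plan=[[-0.004,0.06,0,0,0,0.004,0],[0,0,0,0,0,0.004,0],[0,0,0,0,0,0,0],[0,0,0,0,0,0,0]])

```text
clock: 11.32
position: [452.6, 334.5, 180.5]
ee_rot: [0.985, 0.17, -0.0, 0.0]
contact_force: [0.5, -0.9, -4.6]
gripper_width: 62.5
grasp_force: 67.2
```

```bash
python3 - <<'E'
from h import *
import pickle
s=arm.read_state();print(s['position'],s['ee_rot'],s['contact_force'])
q=R.from_quat(s['ee_rot']).as_matrix();print('tool x angle',np.arctan2(q[1,0],q[0,0]),'tilt',q[:2,2])
w=grab('wrist');t=grab('top');sc=grab('scene');pickle.dump((w,t,sc),open('g.pkl','wb'))
p=cloud(w)
m=(np.hypot(p[...,0]-452,p[...,1]-336)<90)&(p[...,2]>95);q_=p[m];print(np.histogram(q_[:,2],bins=range(95,240,8)))
save(w,'wG.png')
e=sc['image'][60:240,240:440]
cv2.imwrite('pics/G.png',np.hstack([cv2.resize(cv2.cvtColor(w['image'],cv2.COLOR_RGB2BGR),(480,360)),cv2.resize(cv2.cvtColor(e,cv2.COLOR_RGB2BGR),(320,360))]))
E
```

```text
[452.583401   334.47806666 180.47701539] [ 9.85440499e-01  1.70020555e-01 -1.59049968e-04  9.15173346e-05] [ 0.52567439 -0.89794696 -4.6148977 ]
tool x angle 0.3417010397184907 tilt [-0.00028235 -0.00023445]
(array([    0,     0,     0,     0,   731, 12199,  3069,  1524,  1761,
        2071,  2362,  2877,  3865,  4777,  7757,  1609,  1695,  4183]), array([ 95, 103, 111, 119, 127, 135, 143, 151, 159, 167, 175, 183, 191,
       199, 207, 215, 223, 231, 239]))
```

View pics/G.png

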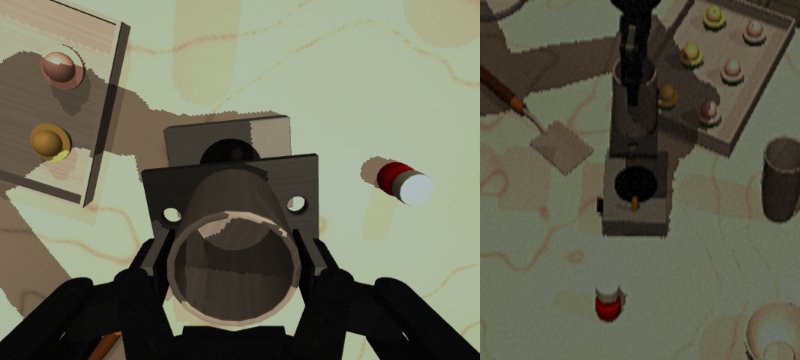

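The view shows the cup held above the warmer. The plate holes are at (172,215) and (297,203) in the left half, and the far plate edge runs from (143,172) to (318,154). I'll work out the plate's actual pose in the hand.

```bash
python3 - <<'E'
from h import *
import pickle
w,t,sc=pickle.load(open('g.pkl','rb'))
p=cloud(w)
m=(np.hypot(p[...,0]-452,p[...,1]-336)<80)&(abs(p[...,2]-139)<5)
zt=np.median(p[m][:,2]);pp=p[m&(abs(p[...,2]-zt)<3)]
r=cv2.minAreaRect(pp[:,:2].astype(np.float32));print('plate',zt,r)
g=w['image'].astype(int).sum(2)
hc=[]
for u,v in ((229,287),(396,271)):
    h=p[v-20:v+20,u-20:u+20,2]; mk=(h<110).astype(np.uint8)
    n,l,st,c=cv2.connectedComponentsWithStats(mk); i=l[20,20]
    cu=c[i]+[u-20,v-20]; hc.append(onz(w,*cu,zt-4)); print(cu,st[i],hc[-1])
d=hc[0]-hc[1];print('sep',np.linalg.norm(d),'mid',(hc[0]+hc[1])/2,'yaw',np.arctan2(-d[0],d[1]))
E
```

```text
plate 138.23670196508863 ((454.90423583984375, 335.3284912109375), (62.67025375366211, 120.51689910888672), 25.028156280517578)
[229.58176101 285.71383648] [ 10  10  23  18 318] [432.57804622 374.12253413 134.23670197]
[394.34011628 270.92151163] [  7  11  23  19 344] [470.63956419 292.97836761 134.23670197]
sep 89.62731119273764 mid [451.60880521 333.55045087 134.23670197] yaw 0.43859104070721416
```

>>> servo_tool(plan=[[0.002,0.01,0,0,0,0,0],[0,0,-0.08,0,0,0,0],[0,0,-0.08,0,0,0,0],[0,0,-0.05,0,0,0,0],[0,0,0,0,0,0,0],[0,0,0,0,0,0,0],[0,0,0,0,0,0,0]])

```text
clock: 12.35
position: [453.7, 339.3, 118.4]
ee_rot: [0.985, 0.171, 0.001, -0.001]
contact_force: [0.8, 0.0, -4.3]
gripper_width: 62.9
grasp_force: 67.2
```

```bash
python3 - <<'E'
from h import *
import pickle
s=arm.read_state();print(s['position'],s['contact_force'])
w=grab('wrist');p=cloud(w)
im=w['image'];v0,v1,u0,u1=180,360,170,450
cv2.imwrite('pics/H.png',cv2.resize(cv2.cvtColor(im[v0:v1,u0:u1],cv2.COLOR_RGB2BGR),(784,504),interpolation=cv2.INTER_CUBIC))
E
```

```text
[453.65266953 339.28249454 118.39514462] [ 0.79786036  0.04953588 -4.34740573]
```

View pics/H.png

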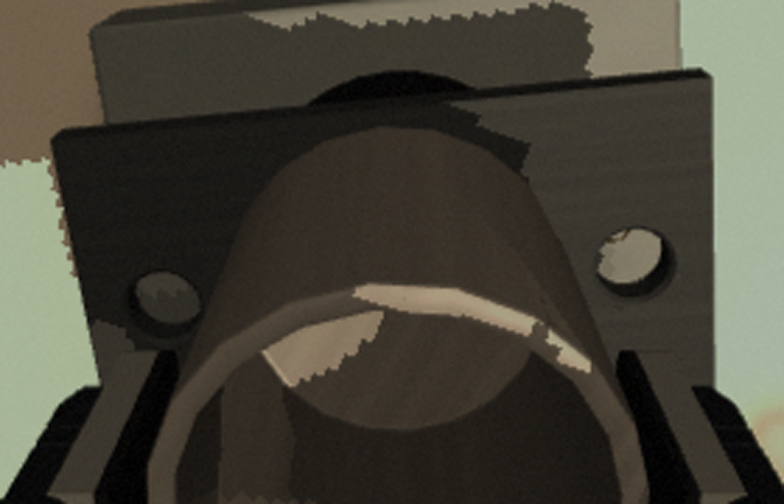

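The crop shows the plate just above the pegs, with holes at (165,297) and (633,260). The TCP is about 2 mm past target in y, so I'll correct that while lowering.

>>> servo_tool(plan=[[-0.0018,-0.0063,-0.02,0,0,0,0],[0,0,-0.02,0,0,0,0],[0,0,0,0,0,0,0],[0,0,0,0,0,0,0],[0,0,0,0,0,0,0]])

```text
clock: 13.02
position: [452.7, 337.0, 105.4]
ee_rot: [0.985, 0.171, 0.0, -0.0]
contact_force: [-0.4, 0.3, -3.4]
gripper_width: 63.1
grasp_force: 67.2
```

>>> servo_tool(plan=[[0.001,0.001,-0.02,0,0,0,0],[0,0,-0.02,0,0,0,0],[0,0,0,0,0,0,0],[0,0,0,0,0,0,0]])

```text
clock: 13.52
position: [453.0, 337.2, 93.2]
ee_rot: [0.985, 0.171, 0.0, 0.0]
contact_force: [-0.1, -0.2, -3.2]
gripper_width: 62.7
grasp_force: 67.2
```

>>> servo_tool(plan=[[0,0,-0.02,0,0,0,0],[0,0,-0.014,0,0,0,0],[0,0,-0.006,0,0,0,0],[0,0,0,0,0,0,0],[0,0,0,0,0,0,0]])

```text
clock: 14.15
position: [453.0, 337.2, 81.3]
ee_rot: [0.985, 0.171, 0.0, -0.0]
contact_force: [0.5, -0.7, -3.3]
gripper_width: 63.0
grasp_force: 67.3
```

>>> servo_tool(plan=[[0,0,-0.005,0,0,0,0],[0,0,0,0,0,0,0],[0,0,0,0,0,0,0]])

```text
clock: 14.52
position: [453.0, 337.3, 81.2]
ee_rot: [0.985, 0.171, 0.0, -0.0]
contact_force: [-2.9, -0.7, 5.2]
gripper_width: 62.8
grasp_force: 68.1
```

>>> servo_tool(plan=[[0,0,0,0,0,0,0.9],[0,0,0,0,0,0,1],[0,0,0,0,0,0,1],[0,0,0,0,0,0,1],[0,0,0,0,0,0,1],[0,0,0.1,0,0,0,1],[0,0,0.15,0,0,0,1],[0,0,0.15,0,0,0,1],[0,0,0.13,0,0,0,1],[0,0,0,0,0,0,1],[0,0,0,0,0,0,1]])

```text
clock: 15.9
position: [452.4, 336.8, 238.1]
ee_rot: [0.985, 0.171, -0.001, 0.0]
contact_force: [0.1, -0.4, 0.4]
gripper_width: 85.4
grasp_force: 0.0
```

```bash
python3 - <<'E'
from h import *
import pickle
s=arm.read_state();print(s['position'],s['contact_force'])
def near(d,c,r,z0,z1):
    w=cloud(d);return w,(np.hypot(w[...,0]-c[0],w[...,1]-c[1])<r)&(w[...,2]>z0)&(w[...,2]<z1)
d=grab('wrist');save(d,'wI.png')
w,m=near(d,(452,336),50,100,130)
hull=cv2.convexHull(np.argwhere(m)[:,::-1].astype(np.float32))[:,0];z=np.median(w[m][:,2])
for f in (z,z-4): pass
pts=np.array([onz(d,u,v,111)[:2] for u,v in hull],np.float32);print('rim z',z,cv2.fitEllipse(pts))
w,m=near(d,(452,336),80,34,43);print('plate z',np.median(w[m][:,2]),cv2.minAreaRect(w[m][:,:2].astype(np.float32)))
E
```

```text
[452.4019643  336.75930289 238.06014706] [ 0.05730328 -0.43880666  0.44290581]
rim z 110.23823629117283 ((452.96142578125, 336.7660217285156), (62.905296325683594, 64.75129699707031), 110.32563018798828)
plate z 38.872824985603984 ((451.8409118652344, 336.3446960449219), (70.72893524169922, 120.1512222290039), 25.224884033203125)
```

>>> servo_tool(plan=[[0.048,-0.135,0,0,0,0,0.6],[0.048,-0.135,0,0,0,0,0.6],[0.048,-0.135,0,0,0,0,0.6],[0.048,-0.135,0,0,0,0,0.6],[0.048,-0.135,0,0,0,0,0.6],[0.048,-0.135,0,0,0,0,0.6],[0.048,-0.135,0,0,0,0,0.6],[0.048,-0.135,0,0,0,0,0.6],[0.048,-0.135,0,0,0,0,0.6],[0,0,-0.12,0,0,0,0.6],[0,0,-0.12,0,0,0,0.6],[0,0,-0.12,0,0,0,0.6],[0,0,-0.05,0,0,0,0.6],[0,0,0,0,0,0,0.6],[0,0,0,0,0,0,0.6],[0,0,0,0,0,0,0.6]])

```text
clock: 17.95
position: [583.4, -27.2, 117.3]
ee_rot: [0.985, 0.171, 0.001, 0.0]
contact_force: [0.6, -0.1, 0.4]
gripper_width: 51.0
grasp_force: 0.0
```

```bash
python3 - <<'E'
from h import *
s=arm.read_state();print(s['position'])
d=grab('wrist');w=cloud(d)
m=(np.hypot(w[...,0]-582,w[...,1]+28)<20)&(w[...,2]>62)&(w[...,2]<75);print(m.sum(),np.median(w[m],0),np.ptp(w[m],0))
cv2.imwrite('pics/J.png',cv2.cvtColor(d['image'],cv2.COLOR_RGB2BGR))
E
```

```text
[583.40436513 -27.18251941 117.29432283]
470 [585.88597006 -26.50378147  66.98095462] [17.90142993 17.48150728  7.97772491]
```

View pics/J.png

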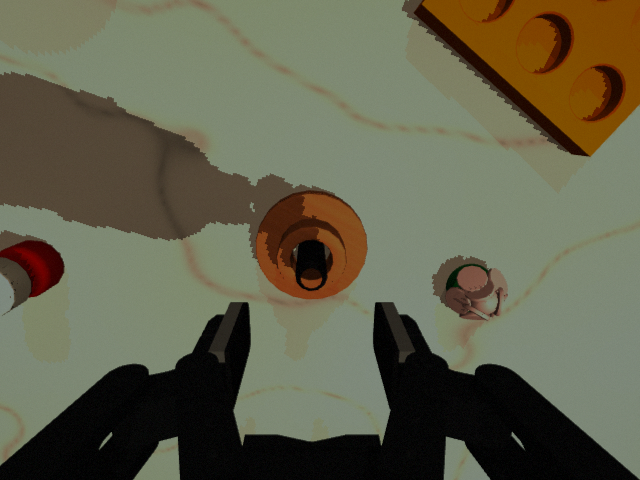

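The view shows the knob top at (311,277), centred between the fingertips. I'll descend and grip it.

>>> servo_tool(plan=[[-0.003,-0.003,-0.08,0,0,0,0.6],[0,0,-0.08,0,0,0,0.6],[0,0,-0.06,0,0,0,0.6],[0,0,-0.023,0,0,0,0.6],[0,0,0,0,0,0,0.6],[0,0,0,0,0,0,0.6]])

```text
clock: 18.75
position: [582.4, -28.1, 43.9]
ee_rot: [0.985, 0.171, 0.001, 0.0]
contact_force: [0.3, -0.1, 0.1]
gripper_width: 51.5
grasp_force: 0.0
```

>>> servo_tool(plan=[[0,0,0,0,0,0,0.2],[0,0,0,0,0,0,0.1],[0,0,0,0,0,0,0],[0,0,0,0,0,0,0],[0,0,0,0,0,0,0],[0,0,0,0,0,0,0]])

```text
clock: 19.5
position: [581.9, -28.1, 43.6]
ee_rot: [0.985, 0.171, 0.0, 0.0]
contact_force: [-0.8, 0.6, 5.3]
gripper_width: 15.8
grasp_force: 58.7
```

>>> servo_tool(plan=[[0,0,0.02,0,0,0,0],[0,0,0.06,0,0,0,0],[0,0,0.1,0,0,0,0],[0,0,0.1,0,0,0,0],[0,0,0.1,0,0,0,0],[0,0,0.08,0,0,0,0],[0,0,0,0,0,0,0],[0,0,0,0,0,0,0]])

```text
clock: 20.5
position: [580.3, -28.4, 179.0]
ee_rot: [0.985, 0.17, -0.002, -0.0]
contact_force: [0.2, 0.2, -3.8]
gripper_width: 15.9
grasp_force: 58.7
```

```bash
python3 - <<'E'
from h import *
s=arm.read_state();print(s['position'],s['contact_force'],s['gripper_width'])
d=grab('wrist');w=cloud(d);P=s['position']
h=cv2.cvtColor(d['image'],cv2.COLOR_RGB2HSV)
zd=P[2]-43.7+18
m=(np.hypot(w[...,0]-P[0],w[...,1]-P[1])<60)&(abs(w[...,2]-zd-.5)<4)&(h[...,1]>120)
print(m.sum(),np.median(w[m],0),'exp z',zd)
c=cv2.convexHull(np.argwhere(m)[:,::-1].astype(np.float32))[:,0]
pts=np.array([onz(d,u,v,zd)[:2] for u,v in c],np.float32);print(cv2.fitEllipse(pts),cv2.minEnclosingCircle(pts))
save(d,'K.png')
E
```

```text
[580.33363278 -28.3687893  179.03866249] [ 0.16412204  0.24122574 -3.81452281] 15.877271718133263
8099 [597.93886324 -18.78390155 154.20364642] exp z 153.33866248855742
((580.023193359375, -28.635995864868164), (75.02941131591797, 76.47065734863281), 110.25790405273438) ((580.0869140625, -28.856809616088867), 38.37773895263672)
```

View pics/K.png

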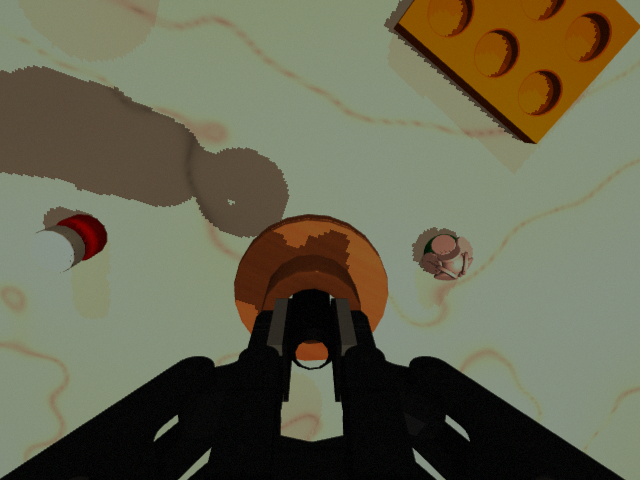

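The view shows both lids hanging level from the knob, with the copper disc centred under the TCP. I'll carry them over to the cup.

>>> servo_tool(plan=[[-0.018,0.05,0.02,0,0,0,0],[-0.036,0.1,0,0,0,0,0],[-0.036,0.1,0,0,0,0,0],[-0.036,0.1,0,0,0,0,0],[-0.036,0.1,0,0,0,0,0],[-0.036,0.1,0,0,0,0,0],[-0.036,0.1,0,0,0,0,0],[-0.036,0.1,0,0,0,0,0],[-0.036,0.1,0,0,0,0,0],[-0.036,0.1,0,0,0,0,0],[-0.036,0.1,0,0,0,0,0],[-0.036,0.1,0,0,0,0,0],[-0.018,0.066,0,0,0,0,0],[0,0,0,0,0,0,0],[0,0,0,0,0,0,0],[0,0,0,0,0,0,0],[0,0,0,0,0,0,0]])

```text
clock: 22.68
position: [452.3, 335.9, 187.0]
ee_rot: [0.985, 0.17, 0.0, 0.0]
contact_force: [-0.1, 0.3, -4.0]
gripper_width: 15.8
grasp_force: 58.9
```

>>> servo_tool(plan=[[0,0.002,-0.04,0,0,0,0],[0,0,-0.04,0,0,0,0],[0,0,0,0,0,0,0],[0,0,0,0,0,0,0],[0,0,0,0,0,0,0]])

```text
clock: 23.3
position: [452.2, 337.4, 163.3]
ee_rot: [0.985, 0.171, 0.0, -0.0]
contact_force: [-0.7, -0.1, -2.7]
gripper_width: 15.6
grasp_force: 58.9
```

```bash
python3 - <<'E'
from h import *
s=arm.read_state();P=s['position'];print(P)
d=grab('wrist');w=cloud(d);h=cv2.cvtColor(d['image'],cv2.COLOR_RGB2HSV);zd=P[2]-43.7+18
m=(np.hypot(w[...,0]-P[0],w[...,1]-P[1])<60)&(abs(w[...,2]-zd-.5)<4)&(h[...,1]>120)
c=cv2.convexHull(np.argwhere(m)[:,::-1].astype(np.float32))[:,0]
pts=np.array([onz(d,u,v,zd)[:2] for u,v in c],np.float32);print('lid',cv2.fitEllipse(pts))
m=(np.hypot(w[...,0]-452,w[...,1]-336)<85)&(abs(w[...,2]-39)<4);r=cv2.minAreaRect(w[m][:,:2].astype(np.float32));print('plate',r,np.median(w[m][:,2]))
E
```

```text
[452.21529237 337.42611489 163.28350886]
lid ((452.17657470703125, 336.8365173339844), (75.05111694335938, 76.35157012939453), 112.21334075927734)
plate ((451.9287109375, 336.42022705078125), (70.56755065917969, 120.32177734375), 24.955921173095703) 38.807128119879394
```

>>> servo_tool(plan=[[0,-0.0027,-0.03,0,0,0,0],[0,0,-0.015,0,0,0,0],[0,0,0,0,0,0,0],[0,0,0,0,0,0,0]])

```text
clock: 23.85
position: [452.1, 336.4, 149.5]
ee_rot: [0.985, 0.171, 0.0, 0.0]
contact_force: [0.4, 0.4, -3.2]
gripper_width: 16.2
grasp_force: 58.9
```

>>> servo_tool(plan=[[0,0,-0.01,0,0,0,0],[0,0,-0.008,0,0,0,0],[0,0,0,0,0,0,0],[0,0,0,0,0,0,0],[0,0,0,0,0,0,0]])

```text
clock: 24.48
position: [452.0, 336.3, 144.0]
ee_rot: [0.985, 0.171, 0.0, -0.0]
contact_force: [-0.4, -0.4, -3.7]
gripper_width: 15.7
grasp_force: 58.8
```

>>> servo_tool(plan=[[0,0,-0.004,0,0,0,0],[0,0,0,0,0,0,0],[0,0,0,0,0,0,0],[0,0,0,0,0,0,0]])

```text
clock: 24.98
position: [452.2, 336.6, 143.6]
ee_rot: [0.985, 0.171, 0.0, -0.0]
contact_force: [-3.2, 0.6, 4.9]
gripper_width: 16.0
grasp_force: 59.7
```

>>> servo_tool(plan=[[0,0,0,0,0,0,0.3],[0,0,0,0,0,0,0.75],[0,0,0,0,0,0,0.75],[0,0,0,0,0,0,0.75],[0,0,0,0,0,0,0.75],[0,0,0,0,0,0,0.75]])

```text
clock: 25.72
position: [452.0, 336.3, 142.8]
ee_rot: [0.985, 0.171, 0.0, -0.0]
contact_force: [0.5, -0.1, -0.4]
gripper_width: 64.0
grasp_force: 0.0
```

```bash
python3 - <<'E'
from h import *
s=arm.read_state();P=s['position'];print(P,s['contact_force'],s['gripper_width'])
d=grab('wrist');w=cloud(d);h=cv2.cvtColor(d['image'],cv2.COLOR_RGB2HSV)
r=np.hypot(w[...,0]-452,w[...,1]-336)
for z0 in (118,140):
    m=(r<60)&(abs(w[...,2]-z0-.5)<3.5)&(h[...,1]>120);c=cv2.convexHull(np.argwhere(m)[:,::-1].astype(np.float32))[:,0]
    pts=np.array([onz(d,u,v,z0)[:2] for u,v in c],np.float32);print('lid',z0,m.sum(),np.median(w[m][:,2]),cv2.fitEllipse(pts))
m=(r<15)&(w[...,2]>164)&(w[...,2]<172);print('knob',m.sum(),np.median(w[m],0))
m=(r<85)&(abs(w[...,2]-39)<4);print('plate',cv2.minAreaRect(w[m][:,:2].astype(np.float32)))
save(d,'L.png')
E
```

```text
[452.02301045 336.34794938 142.8039505 ] [ 0.5352911  -0.1426094  -0.40639351] 63.999248803963724
lid 118 9071 118.81812284521001 ((452.1149597167969, 335.8135986328125), (75.04058837890625, 76.25306701660156), 106.9007339477539)
lid 140 4593 140.6475468989357 ((452.3638000488281, 335.87371826171875), (43.181026458740234, 44.61531448364258), 113.88091278076172)
knob 956 [456.88497557 338.25517523 167.03457027]
plate ((451.873046875, 336.47174072265625), (70.57374572753906, 120.76947784423828), 24.96114158630371)
```

View pics/L.png

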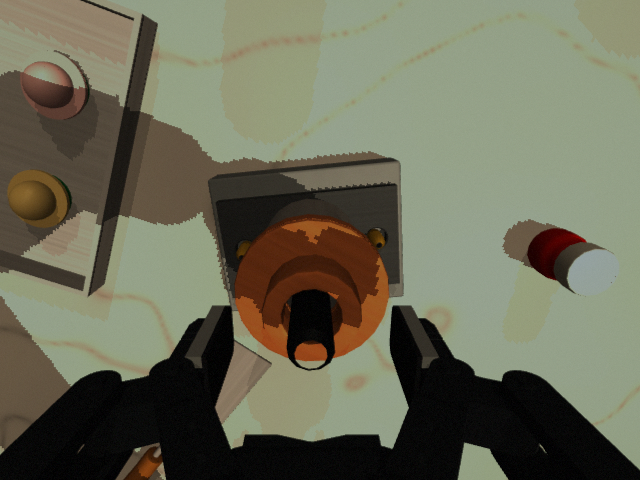

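The view shows the plate on its pegs at (243,248) and (377,238), and the lids seated level with the collar centred between the open fingers. I'll lower to the collar and grip it.

>>> servo_tool(plan=[[0.001,-0.0015,-0.03,0,0,0,0.75],[0,0,-0.03,0,0,0,0.75],[0,0,-0.013,0,0,0,0.75],[0,0,0,0,0,0,0.75],[0,0,0,0,0,0,0.75],[0,0,0,0,0,0,0.75]])

```text
clock: 26.52
position: [452.5, 336.0, 121.2]
ee_rot: [0.985, 0.171, 0.0, -0.0]
contact_force: [-0.7, -0.7, -0.4]
gripper_width: 64.5
grasp_force: 0.0
```

>>> servo_tool(plan=[[0,0,0,0,0,0,0.55],[0,0,0,0,0,0,0.5],[0,0,0,0,0,0,0.4],[0,0,0,0,0,0,0.2],[0,0,0,0,0,0,0],[0,0,0,0,0,0,0],[0,0,0,0,0,0,0]])

```text
clock: 27.4
position: [452.6, 336.1, 121.7]
ee_rot: [0.985, 0.171, 0.0, -0.0]
contact_force: [-1.1, -1.0, 5.5]
gripper_width: 41.7
grasp_force: 60.3
```

Lift slowly and straight up, about 100 mm.

>>> servo_tool(plan=[[0,0,0.01,0,0,0,0],[0,0,0.02,0,0,0,0],[0,0,0.03,0,0,0,0],[0,0,0.03,0,0,0,0],[0,0,0.03,0,0,0,0],[0,0,0.03,0,0,0,0],[0,0,0.03,0,0,0,0],[0,0,0.03,0,0,0,0],[0,0,0.03,0,0,0,0],[0,0,0.03,0,0,0,0],[0,0,0.03,0,0,0,0],[0,0,0.02,0,0,0,0],[0,0,0.02,0,0,0,0],[0,0,0,0,0,0,0],[0,0,0,0,0,0,0],[0,0,0,0,0,0,0],[0,0,0,0,0,0,0]])

```text
clock: 29.52
position: [452.2, 335.8, 222.7]
ee_rot: [0.985, 0.171, -0.0, 0.0]
contact_force: [0.8, -0.1, -1.5]
gripper_width: 42.1
grasp_force: 60.8
```

```bash
python3 - <<'E'
from h import *
s=arm.read_state();P=s['position'];print(P,s['contact_force'],s['grasp_force'],abs(s['joint_vel']).max())
d=grab('scene');w=grab('wrist')
e=d['image'][40:240,230:450]
cv2.imwrite('pics/M.png',np.hstack([cv2.resize(cv2.cvtColor(e,cv2.COLOR_RGB2BGR),(440,400),interpolation=cv2.INTER_CUBIC),cv2.resize(cv2.cvtColor(w['image'],cv2.COLOR_RGB2BGR)[:,100:532],(360,400))]))
c=cloud(d);r=np.hypot(c[...,0]-452,c[...,1]-336)
h=c[(r<45)&(c[...,2]>95)&(c[...,2]<250)][:,2];print(np.histogram(h,bins=range(95,255,6)))
E
```

```text
[452.24908111 335.80274082 222.6686579 ] [ 0.83027379 -0.05659865 -1.4882949 ] 60.849243476986885 0.0026779429376472914
(array([ 75,  76, 111,  42,  10,  17,  13,  15,  13,  16,  12,  17,  13,
         0,   0,   0,   0,   0,  10,  59, 223, 135,  30,  44,  82,  23]), array([ 95, 101, 107, 113, 119, 125, 131, 137, 143, 149, 155, 161, 167,
       173, 179, 185, 191, 197, 203, 209, 215, 221, 227, 233, 239, 245,
       251]))
```

View pics/M.png

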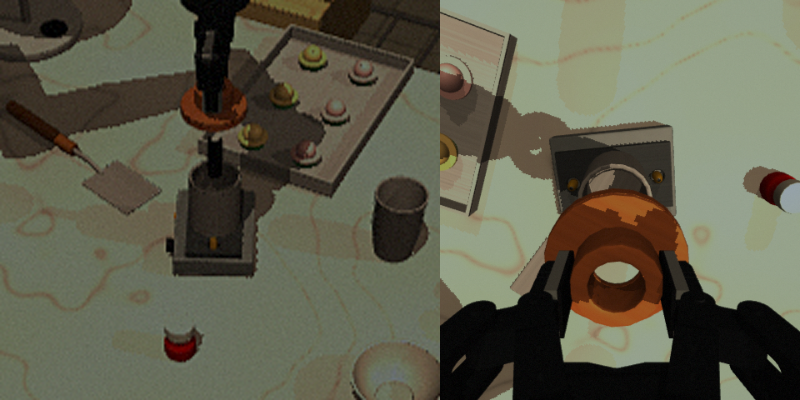

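The scene view shows the copper lid held level at (213,105), with the inner lid's knob at (215,155) still seated on the cup below. Nothing is touching, so I'm handing the job in.

```bash
python3 -c "
from bench import arm
print(arm.job_done())"
```

```text
the job is handed in; nothing more can be done
None
```

I handed the job in at about 30 s of the 67 s limit, with no verdict returned: the cup measured home on the pegs, the inner lid is seated on it, and the copper lid is held still and level about 10 cm above.

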